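Turn the bottom box of the stack mouth up and restack

TASK

The deep box at the bottom of the stack of three wooden boxes was put away mouth down: lift the two lidded boxes off it and set them aside clear of the board, keeping them level. Then turn the deep box over in two steps, letting go of it once while it rests on its end or side to take hold of it afresh, and leave it mouth up in the middle of the stacking board, lengthwise along the board. Finally restack the lidded boxes on it, the larger one first and the small one with the knob on top, each centred and lined up with the one below, without shifting the tools and other things on the bench.

Things in the scene. Friction and masses are not known exactly. Their poses are not given: they have to be found in the camera images.
- deep_center (a point): Centre of the deep box: empty open box of pale wood, 62 (x) x 130 (y, length) x 60 mm (z), walls and floor 6 mm, about 0.2 kg, rigid when gripped across its 62 mm. It starts mouth down at the bottom of the stack. Its z axis points from mouth to closed floor: up at the start, down when right way up. Origin half-way along every side (30 mm from mouth and from floor).
- mid_center (a point): Centre of the larger lidded box of pale wood: a closed box with its lid fixed, 62 (x) x 120 (y) x 42 mm high (z up), no knob, about 0.24 kg. It starts on the deep box. Origin half-way up, 21 mm above its underside.
- top_center (a point): Centre of the small lidded box of pale wood: a closed box with its lid fixed, 52 (x) x 92 (y) x 36 mm high (z up), plus a dark turned knob, 20 mm across and 15 mm high, in the middle of its lid; about 0.14 kg. It starts on top of the larger lidded box. Origin half-way up the body, 18 mm above its underside.
- board_mid (a point): Middle of the top face of the stacking board, a fixed plywood board 130 (x) x 190 (y, its length) x 12 mm thick lying on the bench; its top face is 12 mm above the bench. It changes places with the mat from start to start.
- mat_mid (a point): Middle of the top face of a fixed cork mat, 200 (x) x 180 (y) x 3 mm thick, lying clear on the bench: room to set the lidded boxes aside. Nothing stands on it at the start.
- chisel_mid (a point): Bystander: wood-handled chisel lying on the bench between the stacking board and the robot, 220 mm long along its x and 23 mm high; origin at the joint of handle and blade, 11 mm up.
- chisel2_mid (a point): Bystander: a second such chisel, lying between the mat and the robot.
- square_mid (a point): Bystander: try square lying flat, dark stock 110 mm along its y, 18 mm high, origin at its middle, steel blade reaching 130 mm along its +x; it lies beyond the mat.
- offcut_mid (a point): Bystander: wood offcut 45 x 160 (y) x 28 mm lying beyond the stacking board; origin at its centre.
- mallet_mid (a point): Bystander: wooden mallet lying down at the bench's right, head 64 mm thick and 110 mm long, handle 190 mm; origin at the middle of the head.
- plane_mid (a point): Bystander: wooden plane 60 x 200 x 70 mm at the bench's left; origin 17 mm up the middle of its body.
- glue: Bystander: bottle 54 mm across, 150 mm tall, standing at the right; origin at its underside.
Not all that is in view belongs to the job. What is shaped like the part that bears mid_center but red is not meant.

How it is judged:
By the outcome, as a careful person would: the job done as asked, in the order asked, and still so for the second after the job is handed in, with the robot touching nothing.
It also fails if it takes over 72 s, if anything falls off the work surface, if the arm or the gripper's body presses on something with over 40 N, if the wrist force passes 120 N, or if a joint passes its speed limit or range.

ROBOT

A 6-joint arm with a two-finger parallel gripper is mounted at the origin on the work surface. World frame = base frame: x ahead of the robot, y to its left, z up, the work surface at z = 0. Lengths are in m, angles in degrees, forces in N, time in s.
With the tool pointing down it reaches from about 0.375 to 0.975 m from the base axis. Payload 3.8 kg.
Tool frame: the origin (TCP) lies between the finger pads; the fingertips stand bot.finger_overhang ahead of it and the grasp point (between the pads) lies 5 mm behind it (bot.finger_overhang is the distance from the TCP to the fingertips, in m); z points along the fingers, y is the line along which they close (so a half turn about z gives the same grasp; the last joint's range is limited). The gripper opens to 85 mm and grips with 20 to 120 N. Pads are 22 mm wide; open, the fingers measure 114 mm over their backs; the gripper's body (76 mm by 85 mm) begins 54 mm behind the grasp point. The pads swing forward as they close: fully open they stand 13 mm farther back than shut.
Start: joints at [73.344, 15.12, 91.902, -0, 72.978, -2.114], TCP at [0.169, 0.653, 0.245] pointing down, gripper open.
Joint ranges: [-150.88, 150.88], [-54.13, 125.18], [17.81, 147.31], [-75.09, 255.09], [0, 152.58], [-146.25, 146.25]. Speed limits (degrees/s): [147.25, 147.25, 180, 180, 180, 180].

INTERFACE

Orientations are given as [roll, pitch, yaw] about the fixed x, y, z axes, in that order (R = Rz(yaw) Ry(pitch) Rx(roll)).
In Python, from cell import bot, viewer gives the robot as it stands. Calls block until the motion is done:
- bot.move_ptp(position, orientation): joint-space move of the TCP to a pose.
- bot.move_l(position, orientation=None, feed=0.15): straight line of the TCP; orientation=None keeps the orientation; feed is the mean speed in m/s.
- bot.goto_joints(angles): joint-space move.
- bot.grip(opening, f_grip=None): opening from 0.0 (shut) to 1.0 (fully open); f_grip is the grip in N (None keeps the last); returns when the fingers have stopped.
- bot.wait(seconds).
- bot.inverse_kinematics(position, orientation): joint angles nearest the present ones, or None.
- bot.state(): the state.
- viewer.grab_frame(name): name is "side" or "top" or "wrist"; returns the picture (420x560x3 uint8, blue, green, red); there is no depth.
- viewer.camera_info(name): a dict with "vertical_fov" (degrees; the focal length in pixels is half the picture's height over the tangent of half this angle, whatever the lens; pixels are square), "cx", "cy" (the principal point, pixels), "k1" (the pictures are not rectified: a ray, as slopes to the right and down, at radius r is drawn at 1 + k1 r^2 times it, then the intrinsics apply), "xyz" and "rotation" of the camera in the world; the wrist camera has in their place "tool_from_camera" (4x4, takes a point from camera to tool coordinates, whose origin is the TCP and whose axes are the flange's). Camera axes: x right, y down, z forward; pixel columns grow to the right and rows downward; lengths in m; the calibration is good to about 2 mm. A picture is of the moment at which its call begins: read the wrist's pose just before it. camera_info takes no time and is no camera call.
A pose or a line that the arm cannot do raises bot.MotionError and nothing moves.
- bot.hand_in(): hands the job in; it is judged then, once.
Trained networks look in the newest picture that a camera, given by its name, has taken for a name from the list of things; names that differ only in an ending like _2 or _b are one class to them, and where a whole thing is asked for, a point or a joint stands for the part that bears it (a point fixed in the world has none). Each returns a list of dicts, best first, with "p" (0 to 1); they miss things now and then, are a little off and sometimes report something else, mostly with a low value. They report only what shows in the picture. A call takes as long as a camera call. They do not tell look-alikes from the thing itself.
- viewer.trace(query, camera): "mask" (420x560 bool, what is visible of it) and "box" ([centre column, centre row, width, height] in pixels, round what is visible of it).
- viewer.pinpoint(query, camera): "location" ([column, row] in pixels: a listed point, or the origin of a listed thing).
The state is a dict: "t": time; "joint_pos": joint angles; "qd": joint speeds; "effort": joint torques, N m; "eef_pos": TCP position; "ee_rot": TCP orientation; "wrist_force": force on the tool from outside, world axes, zero at the start; "ft_torque": the same for the moment, N m; "gripper_width": opening from 0.0 (shut) to 1.0 (fully open); "gripper_force": force on a finger pad.
Only numpy, scipy, OpenCV 4.12 (cv2) and the standard library are available. Lean on these libraries where they do the work, as an engineer would, in place of code of your own. Each camera call takes 0.05 s, during which the arm holds its last target. There are 200 camera calls.

## Working session

There is one attempt and no reset: what is moved stays moved. The work goes in short steps, each a Python script; the robot and the scene stay as the last script left them, time stands still between calls to the robot, and variables do not carry over. Pictures are saved under pics/ and viewed, at most 13 in all, crops included, and the job is handed in when it is done.

```bash
ls; mkdir -p pics; python3 - <<'E'
from cell import bot, viewer
import cv2, numpy as np
s=bot.state(); print(s['t'],s['eef_pos'],s['ee_rot'],s['gripper_width'],bot.finger_overhang)
f=[]
for c in('side','top'):
    im=viewer.grab_frame(c); cv2.imwrite(f'pics/{c}0.png',im); print(c,viewer.camera_info(c))
    for q in ['deep_center','mid_center','top_center','board_mid','mat_mid','chisel_mid','square_mid','offcut_mid','mallet_mid','plane_mid','glue']:
        print(q,[(np.round(d['location']).tolist(),round(d['p'],2)) for d in viewer.pinpoint(q,c)])
print(viewer.camera_info('wrist'))
E
```

```text
pics
0.0 [0.16927325 0.65269798 0.24394159] [-1.79870371e+02 -3.63434322e-03  1.65459762e+02] 0.9988901232389968 0.014
side {'vertical_fov': 48.72805697102129, 'cx': 281.8867275442662, 'cy': 205.72501393679417, 'k1': -0.0017099902455769002, 'xyz': array([ 0.18156849, -1.016605  ,  0.72160628]), 'rotation': array([-119.49503097,    0.90236388,  -19.8938349 ])}
deep_center [([274.0, 198.0], 0.82)]
mid_center [([296.0, 162.0], 0.9), ([274.0, 182.0], 0.87), ([198.0, 186.0], 0.87)]
top_center [([275.0, 171.0], 0.66)]
board_mid [([271.0, 208.0], 0.6)]
mat_mid [([318.0, 278.0], 0.57), ([276.0, 186.0], 0.23)]
chisel_mid [([231.0, 227.0], 0.68)]
square_mid [([370.0, 254.0], 0.94)]
offcut_mid [([305.0, 190.0], 0.61)]
mallet_mid [([401.0, 367.0], 0.95), ([277.0, 196.0], 0.61)]
plane_mid [([245.0, 169.0], 0.85), ([370.0, 250.0], 0.61)]
glue [([273.0, 400.0], 0.79)]
top {'vertical_fov': 44.31609901447572, 'cx': 281.14655589212066, 'cy': 201.8699124823278, 'k1': -0.058162574870557905, 'xyz': array([ 0.43022225, -0.00653895,  1.52971198]), 'rotation': array([-174.78706274,    0.7546029 ,  -90.87516
[... 243 characters left out ...]
([256.0, 251.0], 0.55), ([125.0, 205.0], 0.45)]
square_mid [([332.0, 149.0], 0.95)]
offcut_mid [([209.0, 156.0], 0.84), ([461.0, 192.0], 0.25)]
mallet_mid [([461.0, 193.0], 0.65)]
plane_mid []
glue [([441.0, 276.0], 0.59)]
{'vertical_fov': 67.74300100739111, 'cx': 277.68003175866795, 'cy': 209.57981146601364, 'k1': -0.06673587075708247, 'tool_from_camera': array([[-8.12612806e-04, -9.47111733e-01, -3.20902953e-01,
         8.16767162e-02],
       [ 9.99999662e-01, -8.10598282e-04, -1.39872154e-04,
         1.49936270e-03],
       [-1.27648825e-04, -3.20902958e-01,  9.47112071e-01,
        -1.28526416e-01],
       [ 0.00000000e+00,  0.00000000e+00,  0.00000000e+00,
         1.00000000e+00]])}
```

View pics/top0.png

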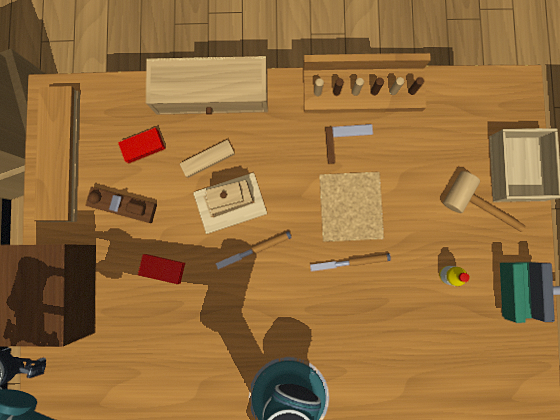

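View pics/side0.png

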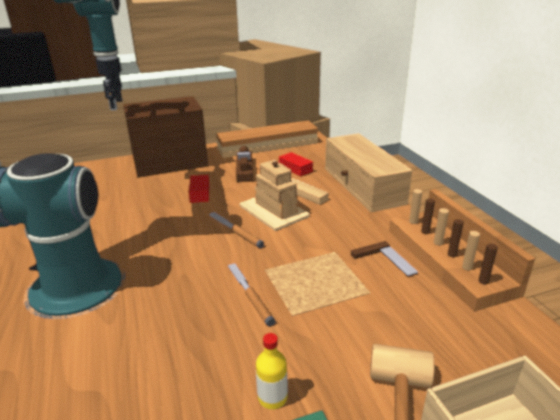

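I read the views as follows. The stack stands on the board at top-view (225,198). Look-alikes are the red boxes at (142,146) and (161,268), the open crate at (525,165) and the drawer chest at (207,85). I choose the pale stack on the plywood board. The mat is at (351,206).

```bash
cat > h.py <<'E'
from cell import bot, viewer
import cv2, numpy as np
from scipy.spatial.transform import Rotation as Ro
from scipy.optimize import minimize
def rot(o): return Ro.from_euler('xyz',o,degrees=True)
def cam(name):
    """(K, dist, world->cam R, t) at this moment"""
    i=viewer.camera_info(name); f=210/np.tan(np.radians(i['vertical_fov']/2))
    if name=='wrist':
        s=bot.state(); T=np.eye(4); T[:3,:3]=rot(s['ee_rot']).as_matrix(); T[:3,3]=s['eef_pos']; T=T@i['tool_from_camera']
        R,c=T[:3,:3],T[:3,3]
    else: R,c=rot(i['rotation']).as_matrix(),np.array(i['xyz'])
    return np.array([[f,0,i['cx']],[0,f,i['cy']],[0,0,1]]),np.array([i['k1'],0,0,0]),R.T,-R.T@c
def proj(P,C): return cv2.projectPoints(np.asarray(P,float).reshape(-1,1,3),cv2.Rodrigues(C[2])[0],C[3],C[0],C[1])[0][:,0]
def unproj(px,z,C):
    n=cv2.undistortPoints(np.array(px,float).reshape(-1,1,2),C[0],C[1])[:,0]
    d=np.c_[n,np.ones(len(n))]@C[2]; c=-C[2].T@C[3]
    return c+d*((z-c[2])/d[:,2])[:,None]
def box(x,y,yaw,z0,dims):
    g=np.array([[a,b,c] for a in(-.5,.5) for b in(-.5,.5) for c in(0,1)])*dims
    return rot([0,0,yaw]).apply(g)+[x,y,z0]
def hull(P,C,S=4):
    m=np.zeros((420*S,560*S),np.uint8)
    cv2.fillConvexPoly(m,cv2.convexHull(np.round((proj(P,C)+.5)*S).astype(np.int32)),255); return cv2.resize(m,(560,420),interpolation=cv2.INTER_AREA)/255.
def fit(mask,C,x0,z0,dims,occ=None):
    """x,y,yaw of a box whose visible silhouette is mask"""
    def cost(p):
        h=hull(box(*p[:2]*.01,p[2]*5,z0,dims),C)
        if occ is not None: h=h*(1-occ)
        return np.abs(h-mask).sum()/mask.sum()
    p0=np.array([x0[0]*100,x0[1]*100,x0[2]/5]); best=None
    for k in range(3):
        r=minimize(cost,p0,method='Nelder-Mead',options=dict(initial_simplex=p0+np.vstack([np.zeros(3),np.eye(3)*(2,1,.4)[k]])))
        p0=r.x
    return np.array([r.x[0]/100,r.x[1]/100,r.x[2]*5]),r.fun
D=dict(deep=np.array([.062,.13,.06]),mid=np.array([.062,.12,.042]),top=np.array([.052,.092,.036]),board=np.array([.13,.19,.012]),mat=np.array([.2,.18,.003]))
E
python3 - <<'E'
from h import *
im=viewer.grab_frame('top'); C=cam('top')
print(unproj([[225,198]],.15,C),unproj([[231,203]],.012,C),unproj([[351,206]],.003,C))
out=im.copy()
for q,px,z in(('board_mid',(231,203),0),('mat_mid',(351,206),0)):
    for d in viewer.trace(q,'top')[:2]: print(q,d['p'],d['box'])
for q in('top_center','mid_center','deep_center','chisel_mid','offcut_mid','plane_mid','square_mid'):
    for d in viewer.trace(q,'top')[:3]:
        print(q,round(d['p'],2),np.round(d['box']).tolist(),d['mask'].sum())
# mat and board corners by eye from top view
g=cv2.cvtColor(im,cv2.COLOR_BGR2HSV)
print(g[200,205],g[215,260],g[215,232],g[210,350],g[230,290])
xy=unproj([[225,198]],.15,C)[0]
for yaw in(90,-90,):
    print(bot.inverse_kinematics([xy[0],xy[1],.33],[180,0,yaw]))
E
```

```text
[[0.56933617 0.16082923 0.15      ]] [[0.56807856 0.15983759 0.012     ]] [[ 0.5540861  -0.19575035  0.003     ]]
board_mid 0.72 [228.5, 205.2, 72.8, 62.7]
mat_mid 0.79 [351.4, 206.8, 63.6, 68.0]
mid_center 0.89 [231.0, 197.0, 41.0, 36.0] 378
mid_center 0.62 [163.0, 268.0, 47.0, 28.0] 948
mid_center 0.57 [143.0, 148.0, 47.0, 31.0] 1014
deep_center 0.58 [225.0, 206.0, 42.0, 22.0] 51
chisel_mid 0.72 [255.0, 253.0, 75.0, 38.0] 481
offcut_mid 0.61 [209.0, 158.0, 56.0, 38.0] 919
plane_mid 0.62 [121.0, 204.0, 69.0, 37.0] 1393
square_mid 0.72 [349.0, 144.0, 44.0, 36.0] 613
[ 19 107 190] [ 21  81 201] [ 20  79 220] [ 19 113 203] [ 16 167 156]
[ 1.33620350e+01  3.76404695e+00  9.61637152e+01 -2.54444375e-14
  8.00722378e+01  1.33620350e+01]
None
```

```bash
python3 - <<'E'
from h import *
C=cam('top'); viewer.grab_frame('top')
m=viewer.trace('board_mid','top')[0]['mask']; 
print('board',fit(m,C,[.568,.16,15],0,D['board'],occ=hull(box(.569,.161,15,.012,[.062,.13,.135]),C)))
m=viewer.trace('mat_mid','top')[0]['mask']; print('mat',fit(m,C,[.554,-.196,3],0,D['mat']))
bot.move_ptp([.569,.161,.33],[180,0,105]); print(bot.state()['t'])
C=cam('wrist'); im=viewer.grab_frame('wrist'); cv2.imwrite('pics/w1.png',im); np.savez('w1.npz',*C)
for q in('top_center','mid_center','deep_center','board_mid'):
    for d in viewer.trace(q,'wrist')[:2]: 
        print(q,round(d['p'],2),np.round(d['box']).tolist(),d['mask'].sum()); np.save(f'm_{q}.npy',d['mask']) if d['p']>.5 else 0
    print([(d['location'],d['p']) for d in viewer.pinpoint(q,'wrist')])
E
```

```text
board (array([ 0.5702734 ,  0.1643513 , 16.61265988]), np.float64(0.30850105760371654))
mat (array([ 0.55679748, -0.19574433,  0.46780821]), np.float64(0.05133689839572192))
4.1333
top_center 0.7 [291.0, 182.0, 58.0, 93.0] 4636
top_center 0.23 [326.0, 354.0, 63.0, 45.0] 1218
[([286.3, 181.2], 0.7)]
mid_center 0.85 [282.0, 180.0, 57.0, 114.0] 1421
mid_center 0.85 [159.0, 15.0, 68.0, 30.0] 1065
[([468.2, 4.3], 0.79)]
deep_center 0.75 [281.0, 125.0, 51.0, 13.0] 494
[]
board_mid 0.68 [275.0, 157.0, 95.0, 136.0] 5889
[([217.9, 349.2], 0.19)]
```

View pics/w1.png

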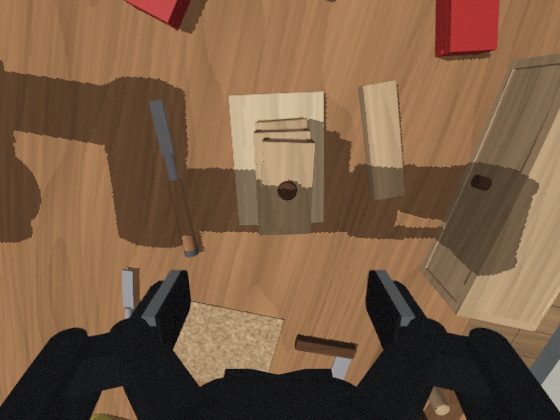

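```bash
cat > f1.py <<'E'
from h import *
z=np.load('w1.npz'); C=[z[k] for k in z.files]
im=cv2.imread('pics/w1.png')
mt=np.load('m_top_center.npy'); mm=np.load('m_mid_center.npy'); mb=np.load('m_board_mid.npy'); md=np.load('m_deep_center.npy')
E
python3 - <<'E'
from f1 import *
t,e=fit(mt,C,[.57,.16,16],.114,D['top']); print('top',t,e)
b,e=fit(mb,C,[.57,.164,16],0,D['board'],occ=hull(box(*t,.012,[.062,.13,.138]),C)); print('board',b,e)
S=4;x0,y0=215,80;cr=cv2.resize(im[y0:y0+165,x0:x0+130],None,fx=S,fy=S,interpolation=cv2.INTER_CUBIC)[:600]
def dr(P,c):
    for i,j in[(0,2),(2,6),(6,4),(4,0)]:
        for k in(0,1):
            q=((proj(P[[i+k,j+k]],C)-[x0,y0]+.5)*S).astype(int); cv2.line(cr,tuple(map(int,q[0])),tuple(map(int,q[1])),c,1)
dr(box(*t,.114,D['top']),(0,0,255)); dr(box(*t,.072,D['mid']),(0,255,0)); dr(box(*t,.012,D['deep']),(255,0,0)); dr(box(*b,0,D['board']),(255,0,255))
cv2.imwrite('pics/w1c.png',cr)
E
```

```text
top [ 0.57786576  0.16747559 13.33082738] 0.019742340421932365
board [ 0.56957574  0.16663161 17.45792373] 0.1742804800510064
```

View pics/w1c.png

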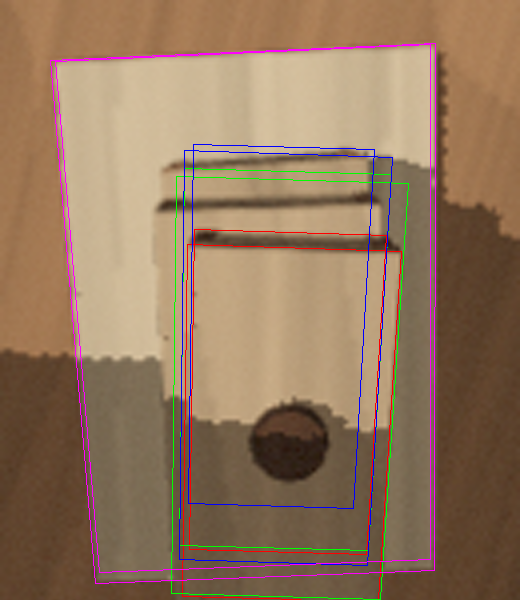

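The crop confirms the pale, knobbed box on top of a stack whose boxes are slightly misaligned (knob at crop (289,440)). The board outline fits well. Next I set the small box aside on the mat and look again.

```bash
cat >> h.py <<'E'
def tl(p,o=None,feed=.25): bot.move_l(list(map(float,p)),o,feed=feed)
def look(tag,qs,pose):
    bot.move_ptp(*pose); bot.wait(.2)
    C=cam('wrist'); im=viewer.grab_frame('wrist'); cv2.imwrite(f'pics/{tag}.png',im); M={}
    for q in qs: M[q]=viewer.trace(q,'wrist')
    return im,C,M
def overlay(im,C,boxes,fn,roi,S=4):
    x0,y0,w,h=roi; cr=cv2.resize(im[y0:y0+h,x0:x0+w],None,fx=S,fy=S,interpolation=cv2.INTER_CUBIC)
    for P,c in boxes:
        for i,j in[(0,2),(2,6),(6,4),(4,0)]:
            for k in(0,1):
                q=((proj(P[[i+k,j+k]],C)-[x0,y0]+.5)*S).astype(int); cv2.line(cr,tuple(map(int,q[0])),tuple(map(int,q[1])),c,1)
    cv2.imwrite(fn,cr)
E
python3 - <<'E'
from h import *
x,y,a=.57787,.16748,13.33
o=[180,0,a+90]
bot.move_ptp([x,y,.19],o); tl([x,y,.134],o,.12)
bot.grip(0,40); s=bot.state(); print(s['t'],s['gripper_width'],s['gripper_force'])
tl([x,y,.23],o,.2); tl([.612,-.196,.12],[180,0,90],.3); tl([.612,-.196,.024],[180,0,90],.12)
s=bot.state(); print(s['t'],s['wrist_force'],s['gripper_width'],s['eef_pos'])
bot.grip(1.0); tl([.612,-.196,.12],None,.25)
im,C,M=look('w2',['mid_center','deep_center','board_mid'],([.57,.145,.27],[180,0,105]))
print(bot.state()['t'])
np.savez('w2.npz',*C)
for q in M:
    for i,d in enumerate(M[q][:2]): print(q,d['p'],d['box'],d['mask'].sum()); np.save(f'w2_{q}{i}.npy',d['mask'])
E
cat > f2.py <<'E'
from h import *
z=np.load('w2.npz'); C=[z[k] for k in z.files]; im=cv2.imread('pics/w2.png')
m=np.load('w2_mid_center0.npy')
p,e=fit(m,C,[.572,.166,15],.072,D['mid']); print('mid',p,e)
om=hull(box(*p,.072,D['mid']),C)
d,e2=fit(np.load('w2_deep_center0.npy'),C,p,.012,D['deep'],occ=om); print('deep',d,e2)
b,e=fit(np.load('w2_board_mid0.npy'),C,[.5696,.1666,17.4],0,D['board'],occ=np.maximum(om,hull(box(*d,.012,D['deep']),C))); print('board',b,e)
overlay(im,C,[(box(*p,.072,D['mid']),(0,255,0)),(box(*d,.012,D['deep']),(255,0,0)),(box(*b,0,D['board']),(255,0,255))],'pics/w2c.png',(200,60,170,190),3)
E
python3 f2.py
```

```text
6.225 0.6003500055318091 43.53837847709656
9.2333 [-0.57484247 -0.14268784 -0.36003818] 0.601798386870005 [ 0.61220731 -0.19577207  0.02411888]
12.0083
mid_center 0.9 [285.1, 178.5, 71.3, 129.6] 8395
mid_center 0.59 [500.4, 18.8, 73.3, 33.3] 2254
deep_center 0.61 [286.2, 110.3, 55.7, 15.5] 635
deep_center 0.36 [399.2, 131.1, 52.8, 144.8] 6135
board_mid 0.8 [278.2, 151.6, 112.6, 154.8] 7942
board_mid 0.3 [399.6, 131.8, 56.1, 139.6] 6065
mid [ 0.57692886  0.15984449 16.73642965] 0.017239486622522743
deep [ 0.57752709  0.16441909 19.22280026] 0.08833699939756666
board [ 0.56997619  0.16654269 17.17012898] 0.046204591128821214
```

View pics/w2c.png

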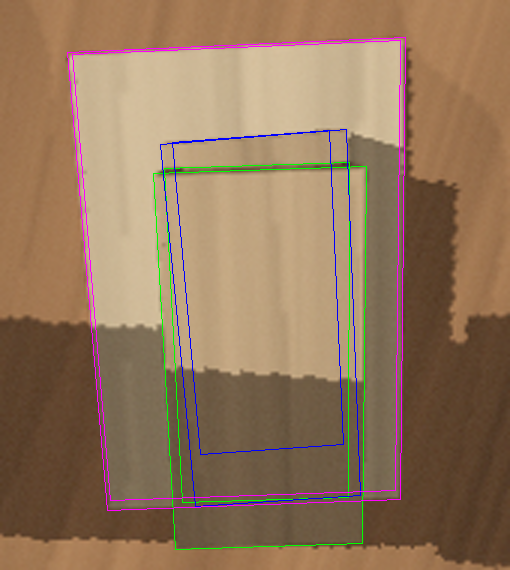

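Mid box and board outlines match the picture. Next I set the mid box aside and look at the deep box.

```bash
python3 - <<'E'
from h import *
x,y,a=.57693,.15984,16.74
o=[180,0,a+90]
bot.move_ptp([x,y,.15],o); tl([x,y,.092],o,.12)
bot.grip(0,45); s=bot.state(); print(s['t'],s['gripper_width'],s['gripper_force'])
tl([x,y,.19],o,.2); tl([.50,-.196,.12],[180,0,90],.3); tl([.50,-.196,.024],[180,0,90],.12)
s=bot.state(); print(s['t'],s['wrist_force'],s['gripper_width'],s['eef_pos'])
bot.grip(1.0); tl([.50,-.196,.10],None,.25)
im,C,M=look('w3',['deep_center','board_mid'],([.57,.145,.25],[180,0,105]))
print(bot.state()['t'])
for q in M:
    for i,d in enumerate(M[q][:2]): print(q,d['p'],d['box'],d['mask'].sum())
p,e=fit(M['deep_center'][0]['mask'],C,[.577,.163,18],.012,D['deep']); print('deep',p,e)
om=hull(box(*p,.012,D['deep']),C)
b,e=fit(M['board_mid'][0]['mask'],C,[.5696,.1666,17.4],0,D['board'],occ=om); print('board',b,e)
overlay(im,C,[(box(*p,.012,D['deep']),(255,0,0)),(box(*b,0,D['board']),(255,0,255))],'pics/w3c.png',(200,60,170,190),3)
# flip IK: s=+-box length dir, tool tilts by phi
br=b[2]
for sg in(1,-1):
  s=sg*rot([0,0,br]).apply([0,1,0]); x=rot([0,0,br]).apply([1,0,0])
  for hf in(1,-1):
    for phi in(0,15,30):
      for t in(-phi,90-phi):
        th=np.radians(t); zt=np.sin(th)*s-np.cos(th)*np.array([0,0,1]); yt=hf*x; xt=np.cross(yt,zt)
        o=Ro.from_matrix(np.c_[xt,yt,zt]).as_euler('xyz',degrees=True)
        q=[bot.inverse_kinematics([b[0],b[1],z],o.tolist()) for z in(.06,.2)]
        print(sg,hf,phi,t,[None if k is None else np.round(k).tolist() for k in q])
E
```

```text
13.5333 0.7176183078914901 51.11773073673248
16.5083 [-2.58742256  2.03728281  4.36683324] 0.7158932163658063 [ 0.49994295 -0.19548836  0.02446668]
19.0917
deep_center 0.75 [287.2, 171.6, 62.9, 134.9] 7932
deep_center 0.49 [153.5, 177.8, 60.2, 189.8] 3133
board_mid 0.93 [278.9, 151.8, 119.5, 164.1] 9669
deep [ 0.57719599  0.16444979 19.05600834] 0.02586297252133329
board [ 0.5698286   0.16639759 17.29964149] 0.03438925552273923
1 1 0 0 [[14.0, 17.0, 111.0, -0.0, 52.0, -3.0], [14.0, 8.0, 105.0, -0.0, 67.0, -3.0]]
1 1 0 90 [[-15.0, 54.0, 97.0, 61.0, 105.0, -65.0], [-15.0, 40.0, 101.0, 64.0, 110.0, -56.0]]
1 1 15 -15 [[22.0, 18.0, 111.0, -19.0, 54.0, 16.0], [22.0, 9.0, 105.0, -16.0, 68.0, 11.0]]
1 1 15 75 [[-14.0, 45.0, 101.0, 56.0, 94.0, -61.0], [-14.0, 33.0, 102.0, 57.0, 100.0, -52.0]]
1 1 30 -30 [[30.0, 22.0, 110.0, -34.0, 60.0, 33.0], [30.0, 13.0, 105.0, -31.0, 72.0, 25.0]]
1 1 30 60 [[-12.0, 36.0, 104.0, 50.0, 83.0, -56.0], [-12.0, 25.0, 103.0, 49.0, 91.0, -46.0]]
1 -1 0 0 [None, None]
1 -1 0 90 [[-15.0, 54.0, 97.0, 61.0, 105.0, 115.0], [-15.0, 40.0, 101.0, 64.0, 110.0, 124.0]]
1 -
[... 612 characters left out ...]
-2.0, 22.0, 109.0, 32.0, 63.0, -37.0], [-2.0, 13.0, 104.0, 29.0, 75.0, -30.0]]
-1 1 30 60 [[40.0, 36.0, 105.0, -54.0, 80.0, 54.0], [40.0, 24.0, 104.0, -53.0, 87.0, 44.0]]
-1 -1 0 0 [None, None]
-1 -1 0 90 [[44.0, 53.0, 99.0, -66.0, 102.0, -116.0], [44.0, 40.0, 102.0, -69.0, 106.0, -125.0]]
-1 -1 15 -15 [None, None]
-1 -1 15 75 [[43.0, 44.0, 102.0, -61.0, 91.0, -120.0], [43.0, 32.0, 103.0, -61.0, 96.0, -130.0]]
-1 -1 30 -30 [[-2.0, 22.0, 109.0, 32.0, 63.0, 143.0], None]
-1 -1 30 60 [[40.0, 36.0, 105.0, -54.0, 80.0, -126.0], [40.0, 24.0, 104.0, -53.0, 87.0, -136.0]]<sys>:0: UserWarning: Gimbal lock detected. Setting third angle to zero since it is not possible to uniquely determine all angles.
```

View pics/w3c.png

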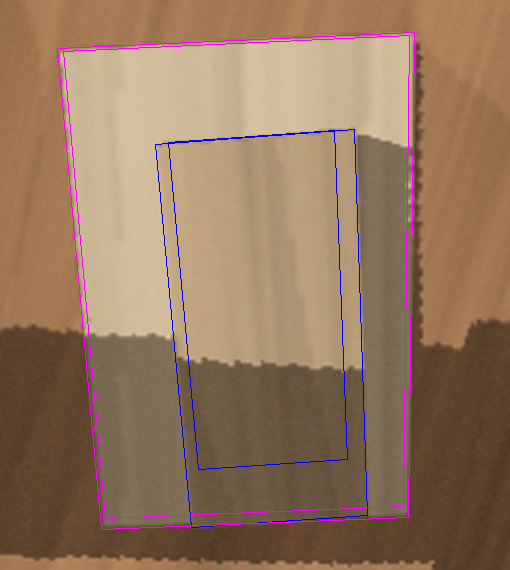

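Deep box and board both fit their outlines in the picture. Now the first quarter turn: tool coming from −y, standing the box on its end in the middle of the board.

```bash
cat >> h.py <<'E'
def tp(c,yaw,g,t,back=0):
    """TCP pose gripping across box x: box centre c, grasp offset g=(along s, up), tool tilted t from vertical towards s (=box +y)"""
    s=rot([0,0,yaw]).apply([0,1,0]); k=np.array([0,0,1.]); x=rot([0,0,yaw]).apply([1,0,0]); th=np.radians(t)
    z=np.sin(th)*s-np.cos(th)*k
    p=np.array(c)+g[0]*s+g[1]*k+(.005-back)*z
    return p.tolist(),Ro.from_matrix(np.c_[np.cross(x,z),x,z]).as_euler('xyz',degrees=True).tolist()
BM=np.array([.5698,.1665]); BY=17.25
E
python3 - <<'E'
from h import *
c0=np.array([.5772,.1644,.042]); y0=19.06; c1=np.array([*BM,.012+.065+.001])
g=(.010,.008); g1=(-.008,.010); U=np.array([0,0,.10])
seq=[tp(c0,y0,g,-20,.08),tp(c0,y0,g,-20),tp(c0+U,y0,g,-20),tp(c1+U*.7,BY,g1,70),tp(c1,BY,g1,70),tp(c1,BY,g1,70,.11)]
for p in seq: assert bot.inverse_kinematics(*p) is not None
bot.move_ptp(*seq[0]); tl(*seq[1],.12)
bot.grip(0,60); s=bot.state(); print(s['t'],s['gripper_width'],s['gripper_force'])
tl(*seq[2],.15)
n=np.linalg.norm(np.subtract(seq[3][0],seq[2][0])); tl(*seq[3],n/2.0)
s=bot.state(); print(s['t'],n,s['gripper_width'],s['wrist_force'])
tl(*seq[4],.07); s=bot.state(); print(s['t'],s['wrist_force'],np.subtract(s['eef_pos'],seq[4][0]))
cv2.imwrite('pics/s3.png',viewer.grab_frame('side'))
bot.grip(1.0); tl(*seq[5],.15); print(bot.state()['t'])
im=viewer.grab_frame('side')
cv2.imwrite('pics/s4.png',cv2.resize(im[120:260,170:370],None,fx=4,fy=4))
E
```

```text
20.8667 0.7198605143417557 66.21637254953384
23.8333 0.014613050787090194 0.7180609636331402 [ 0.08435169 -0.4881829  -2.69955837]
24.9833 [-1.89666012  0.13154716  3.00541692] [-9.18551584e-05  1.04375523e-04  7.58949501e-04]
26.2833
```

View pics/s4.png

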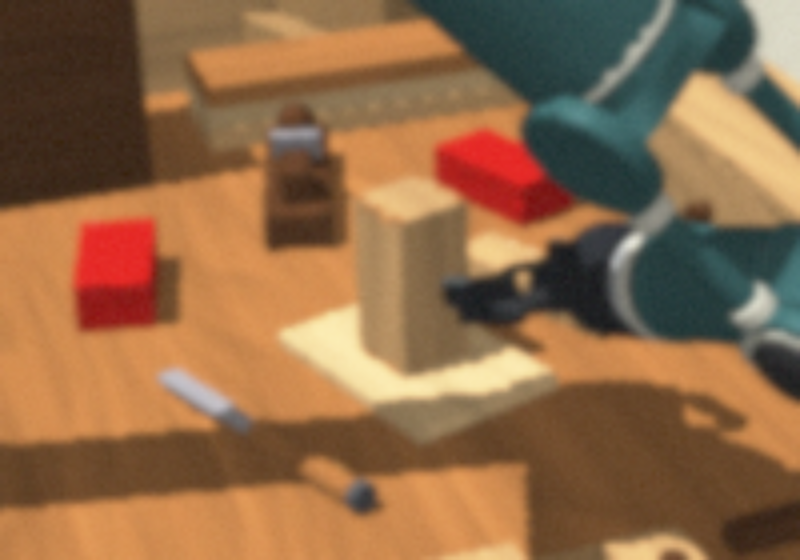

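The deep box stands on end mid-board (crop (410,280)), with the gripper clear. Next I look from above, then do the second turn.

```bash
python3 - <<'E'
from h import *
s=bot.state(); tl(np.array(s['eef_pos'])+[0,0,.17],None,.3)
im,C,M=look('w5',['deep_center'],([.57,.14,.34],[180,0,107]))
print(bot.state()['t'])
for d in M['deep_center'][:2]:
    print(d['p'],d['box'],d['mask'].sum())
    if d['p']>.4: print(fit(d['mask'],C,[*BM,BY],.012,np.array([.062,.06,.13])))
p,e=fit(M['deep_center'][0]['mask'],C,[*BM,BY],.012,np.array([.062,.06,.13]))
overlay(im,C,[(box(*p,.012,np.array([.062,.06,.13])),(255,0,0))],'pics/w5c.png',(200,60,170,190),3)
E
```

```text
28.2167
0.56 [287.3, 156.1, 58.6, 66.5] 3865
(array([ 0.56998553,  0.16893281, 17.08149879]), np.float64(0.031450676001319025))
```

View pics/w5c.png

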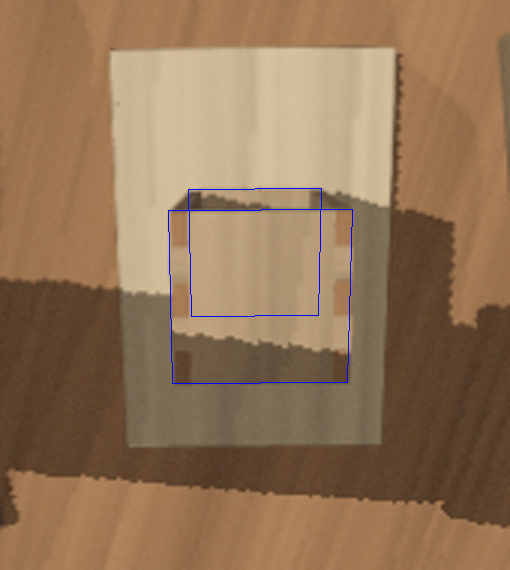

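The standing box fits at (0.570, 0.169), with its mouth facing +y (dark opening at crop (255,200)), as planned. Now the second turn.

```bash
python3 - <<'E'
from h import *
c0=np.array([.570,.1687,.077]); y0=17.1; c1=np.array([*BM,.012+.030+.001])
g=(.005,.030); g1=(-.030,.005); ph=28
seq=[tp(c0,y0,g,-ph,.09),tp(c0,y0,g,-ph),tp(c0+[0,0,.07],y0,g,-ph),tp(c1+[0,0,.09],BY,g1,90-ph),tp(c1,BY,g1,90-ph),tp(c1,BY,g1,90-ph,.11)]
for p in seq: assert bot.inverse_kinematics(*p) is not None
bot.move_ptp(*seq[0]); tl(*seq[1],.12)
bot.grip(0,60); s=bot.state(); print(s['t'],s['gripper_width'],s['gripper_force'])
tl(*seq[2],.12)
n=np.linalg.norm(np.subtract(seq[3][0],seq[2][0])); tl(*seq[3],n/2.0)
s=bot.state(); print(s['t'],n,s['gripper_width'],s['wrist_force'])
tl(*seq[4],.07); s=bot.state(); print(s['t'],s['wrist_force'],np.subtract(s['eef_pos'],seq[4][0]))
bot.grip(1.0); tl(*seq[5],.15)
tl(np.array(seq[5][0])+[0,0,.12],None,.25)
im,C,M=look('w6',['deep_center','board_mid'],([.57,.145,.27],[180,0,107]))
print(bot.state()['t'])
d=M['deep_center'][0]; print(d['p'],d['box'],d['mask'].sum())
m=d['mask'].astype(np.uint8); h=cv2.convexHull(cv2.findNonZero(m)); m=cv2.fillConvexPoly(m*0,h,1)
p,e=fit(m,C,[*BM,BY],.012,D['deep']); print(p,e)
b,e=fit(M['board_mid'][0]['mask'],C,[*BM,BY],0,D['board'],occ=hull(box(*p,.012,D['deep']),C)); print('board',M['board_mid'][0]['p'],b,e)
overlay(im,C,[(box(*p,.012,D['deep']),(255,0,0)),(box(*b,0,D['board']),(255,0,255))],'pics/w6c.png',(200,60,170,190),3)
E
```

```text
30.1917 0.7235448152280367 62.843685150146484
33.075 0.04776607082570152 0.7224465811712517 [ 0.10386031 -0.70942025 -1.45543018]
34.5083 [-3.61757774 -0.64574668  4.48250596] [-5.85664368e-05  1.76049465e-04  1.13472728e-03]
37.525
0.67 [158.8, 171.8, 50.7, 184.8] 2875
[ 0.8860963  -0.32238889 57.25      ] 1.0
board 0.69 [ 0.56984502  0.16676816 17.07407259] 0.8884272120894903
```

View pics/w6c.png

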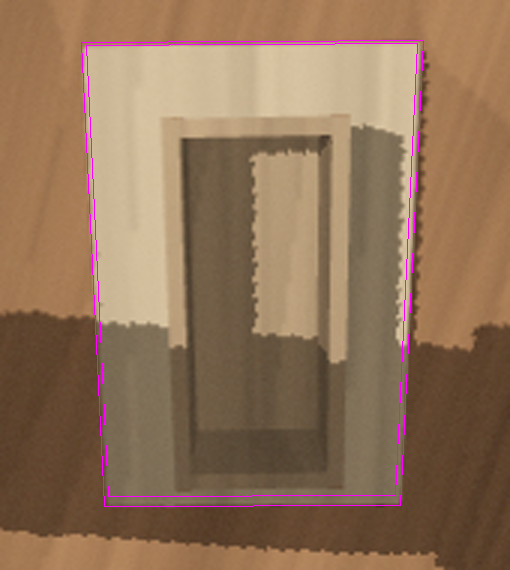

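The deep box is mouth up. Its rim corners in the crop are about (162,118), (350,115), (343,488) and (177,491); the trace had jumped to a chisel. I compute its pose from those corners, and the lidded boxes' poses on the mat.

```bash
python3 - <<'E'
from h import *
C=cam('wrist')
q=np.array([(162,118),(350,115),(343,488),(177,491)])/3+[200,60]-.5+.17
P=unproj(q,.072,C); print(P[:,:2].round(4)); print(P.mean(0)); 
d=(P[0]+P[1]-P[2]-P[3])/2; print(np.linalg.norm(d),np.degrees(np.arctan2(-d[0],d[1])), np.linalg.norm(P[0]-P[1]),np.linalg.norm(P[2]-P[3]))
im,C,M=look('w7',['mid_center','top_center'],([.556,-.21,.25],[180,0,90]))
print(bot.state()['t'])
for q,x0,n in(('mid_center',[.5,-.196,0],'mid'),('top_center',[.612,-.196,0],'top')):
    for d in M[q][:2]:
        print(q,d['p'],d['box'],d['mask'].sum(),*fit(d['mask'],C,x0,.003,D[n]))
E
```

```text
[[0.5227 0.2216]
 [0.5816 0.2405]
 [0.6216 0.1157]
 [0.5631 0.0967]]
[0.57223504 0.16861342 0.072     ]
0.1311863922052524 17.837586539291102 0.061791557470606454 0.061524321531088055
39.2083
mid_center 0.81 [226.1, 168.2, 64.8, 112.2] 6344 [ 0.50121256 -0.19522925  0.04162476] 0.03327955394011325
mid_center 0.65 [136.7, 153.1, 63.3, 193.2] 3250 [ 0.86666667 -0.82266667 23.33333333] 1.0
top_center 0.87 [329.1, 167.8, 54.5, 87.5] 4008 [ 0.61326681 -0.1960157  -0.61696242] 0.04494736018159759
```

```bash
python3 - <<'E'
from h import *
T=np.array([.5687,.1662]); Y=17.2; o=[180,0,Y+90]
# square up and centre the deep box
p=[.5711,.1683]; oo=[180,0,17.6+90]
bot.move_ptp([*p,.14],oo); tl([*p,.047],oo,.12); bot.grip(0,40); tl([*p,.053],oo,.05); tl([*T,.053],o,.03); tl([*T,.0475],o,.04)
s=bot.state(); print(s['t'],s['gripper_width'],s['wrist_force']); bot.grip(1.0); tl([*T,.14],o,.25)
# larger lidded box
bot.move_ptp([.5,-.1955,.10],[180,0,90]); tl([.5,-.1955,.024],[180,0,90],.12); bot.grip(0,45); tl([.5,-.1955,.12],[180,0,90],.2)
tl([*T,.17],o,.3); bot.wait(.2); tl([*T,.0932],o,.08); s=bot.state(); print(s['t'],s['gripper_width'],s['wrist_force'],np.array(s['eef_pos'])[:2]-T)
bot.grip(1.0); tl([*T,.17],o,.25)
im,C,M=look('w8',['mid_center','board_mid'],([.57,.145,.27],[180,0,107]))
p,e=fit(M['mid_center'][0]['mask'],C,[*T,Y],.072,D['mid']); print('mid',p,e,bot.state()['t'])
b,e=fit(M['board_mid'][0]['mask'],C,[*BM,BY],0,D['board'],occ=hull(box(*p,.012,[.062,.13,.102]),C)); print('board',b,e)
dp=[T[0]+.0012,T[1]+.0003,Y]
overlay(im,C,[(box(*p,.072,D['mid']),(0,255,0)),(box(*dp,.012,D['deep']),(255,0,0)),(box(*b,0,D['board']),(255,0,255))],'pics/w8c.png',(200,60,170,190),3)
E
```

```text
42.7583 0.7214337121331301 [0.24764277 0.87058947 3.49674006]
49.4833 0.716917600413935 [-3.52554243 -1.28538891  4.93270983] [-2.56565072e-05  3.89690055e-05]
mid [ 0.56985078  0.16693713 17.04114099] 0.023712927813207205 51.15
board [ 0.57007013  0.16626331 17.27700023] 0.05824183625852064
```

View pics/w8c.png

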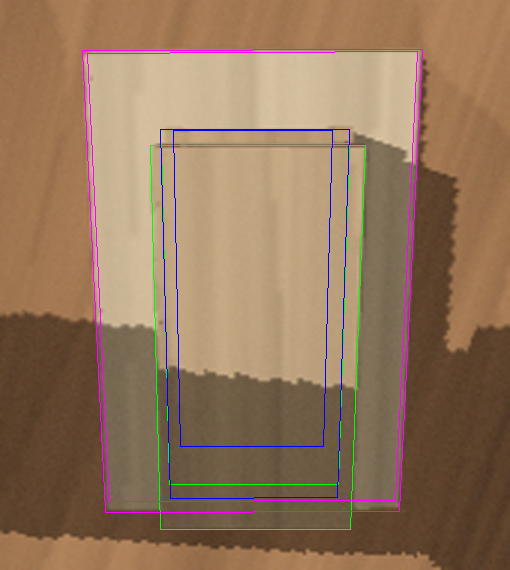

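The mid box sits centred and aligned on the deep box and board. Now the small box.

```bash
python3 - <<'E'
from h import *
T=np.array([.5687,.1664]); o=[180,0,107.2]; q=[.612,-.1958]; d=[180,0,90]
bot.move_ptp([*q,.10],d); tl([*q,.024],d,.12); bot.grip(0,40); tl([*q,.15],d,.22)
tl([*T,.21],o,.3); bot.wait(.2); tl([*T,.1355],o,.08); s=bot.state(); print(s['t'],s['gripper_width'],s['wrist_force'])
bot.grip(1.0); tl([*T,.22],o,.25)
im,C,M=look('w9',['top_center'],([.57,.145,.33],[180,0,107]))
p,e=fit(M['top_center'][0]['mask'],C,[*T,17.2],.114,D['top']); print('top',p,e,bot.state()['t'])
a=cv2.resize(im[60:220,200:370],None,fx=2.3,fy=2.3); b=viewer.grab_frame('side')[130:250,190:350]; b=cv2.resize(b,(400,a.shape[0]))
cv2.imwrite('pics/fin.png',np.hstack([a,b]))
E
```

```text
57.1583 0.5994991158653928 [-3.54069616 -0.28456961  4.81260674]
top [ 0.56990377  0.16688502 17.37936438] 0.017529467570724162 58.9167
```

View pics/fin.png

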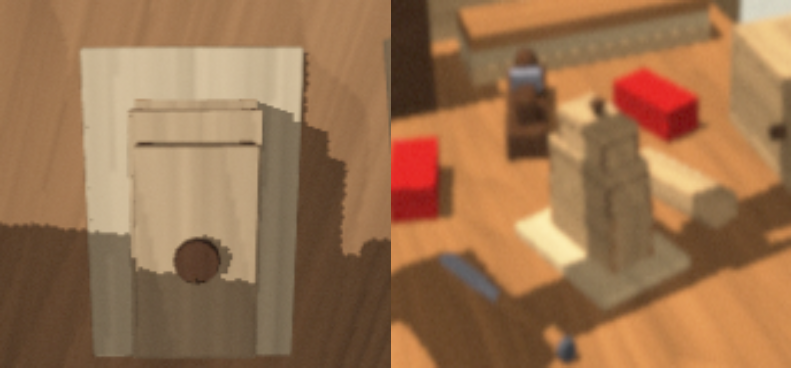

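The stack stands centred and aligned: the knob is at (197,260) in the left view, the side view on the right shows all three boxes on the board, and nothing else looks moved.

```bash
python3 -c "
from cell import bot
print(bot.hand_in(),bot.state()['t'])"
```

```text
the job is handed in; nothing more can be done
the job is handed in; nothing more can be done
```

Handed in at about 59 s of the 72 s allowed: the deep box was turned over in two steps with one regrip and stands mouth up mid-board, and the larger and then the knobbed lidded box are restacked on it, each within about 1 mm and 1° in the wrist-camera fits, with no tools seen to have moved.

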